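# Find the loose bench stake by rocking it

### The job

One of the three steel stakes in the stake plate has worn loose in its socket. Rock the stakes gently from side to side to feel which one has play, draw that one straight out, and lower it upright, foot first, all the way into the hole of the wooden repair block. Do not force the tight ones, leave them seated; the plate lies loose and must not be tipped, lifted or shoved along. Leave the other things on the bench alone.

Things in the scene. Friction and masses are not known exactly. Their poses are not given: they have to be found in the camera images.
- stand: Stake plate: bare aluminium block 84 mm (its x) by 270 mm (its y) by 60 mm high, 3 kg, lying loose on the bench: a sideways push of some 18 N on a tight stake tips it, a hard pull lifts it; origin at the centre of its underside. Three square sockets 20 mm wide, 50 mm deep, open in its top at y = -85, 0 and +85 mm, x = 0; a stake stands in each.
- repair_block: Repair block: plain wooden block 90 x 90 mm, 55 mm high, fixed to the bench, with one square hole; origin at the centre of its underside, sides along x and y.
- repair_hole (a point): Centre of the mouth of the repair block's hole, 55 mm above the bench. The hole is 24 x 24 mm with a 3 mm chamfer, sides parallel to the block's, 45 mm deep (floor 10 mm above the bench); a stake's foot drops in with 4 mm to spare on each side and its collar then stays 8 mm above the block.
- copper_plate: Bystander: copper plate 70 x 120 x 4 mm lying loose on the bench; origin at the centre of its underside.
- hammer: Bystander: hammer 240 mm long lying on the bench.
- chisel_1: Bystander: dark steel chisel 130 mm long, 9 mm thick, lying on the bench along its y.
- chisel_2: Bystander: another such chisel.
- stake_1: Steel stake in a socket, mushroom top, 124 mm tall, 0.3 kg. Origin: centre of underside, 10 mm above bench; z up. Going up: foot 16 x 16, 10 high; shank 12 x 12 to 53; round collar 38 across, 53 to 58 (hides the socket, 3 mm air under it); round post 22 across, 58 to 108 (grip or push about 84 up); head 30 across, 108 to 124. Foot and shank sides lie along its x, y, as the plate's do.
- stake_2: Steel stake, flat disc top, otherwise sized as stake_1. Any of the three can be the loose one; in the sockets this cannot be seen. The loose one rocks about 0.1 rad to every side (8 to 10 mm each way at 84 mm up) under 1 to 2 N before it meets the socket wall, may stay leaning, and lifts straight out freely.
- stake_3: Steel stake, rounded knob top, otherwise sized as stake_1. A tight stake yields less than 3 mm at 84 mm up under an 8 N push and cannot be pulled out. Pushing or pulling it harder tips, lifts or drags the whole plate: keep the net push or pull under 10 N.
Mind the look-alikes: they are no part of the job. What is shaped like the stake_1 but blue is not meant.

How it is judged:
By the outcome, as a careful person would: the job done as asked, in the order asked, and still so for the second after the job is handed in, with the robot touching nothing.
It also fails if it takes over 64 s, if anything falls off the work surface, if the arm or the gripper's body presses on something with over 40 N, if the wrist force passes 120 N, or if a joint passes its speed limit or range.

### The arm

A 6-joint arm with a two-finger parallel gripper is mounted at the origin on the work surface. World frame = base frame: x ahead of the robot, y to its left, z up, the work surface at z = 0. Lengths are in m, angles in degrees, forces in N, time in s.
With the tool pointing down it reaches from about 0.25 to 0.725 m from the base axis. Payload 9.7 kg.
Tool frame: the origin (TCP) lies between the finger pads; the fingertips stand 11 mm ahead of it and the grasp point (between the pads) lies 8 mm behind it; z points along the fingers, x is the direction in which the jaws open and shut, and the axes are right-handed (so a half turn about z gives the same grasp; the last joint's range is limited). The gripper opens to 85 mm and grips with 20 to 120 N. Pads are 22 mm wide; open, the fingers measure 114 mm over their backs; the gripper's body (76 mm by 85 mm) begins 54 mm behind the grasp point. The pads swing forward as they close: fully open they stand 13 mm farther back than shut.
Start: joints at [-64.916, 4.979, 10.078, 95.1, 0, 90], TCP at [0.233, -0.498, 0.215] pointing down, gripper open.
Joint ranges: [-179.16, 179.16], [-48.56, 103.87], [-65.8, 70.77], [-126.05, 130.52], [-82.76, 87.17], [-180, 180]. Speed limits (degrees/s): [127.2, 127.2, 147.25, 180, 180, 180].

### API

Orientations are given as [roll, pitch, yaw] about the fixed x, y, z axes, in that order (R = Rz(yaw) Ry(pitch) Rx(roll)).
In Python, from workcell import get_obs, camera, job_done, spotter gives the robot as it stands.
- The arm moves only by the tool play_rows, never from a script. Its argument "rows" is a list of rows, each a list of 3 entries, a list of its own where there are three numbers: the closure, from 0 (fully open) to 1 (shut), then the shift along the tool's x, y, z in cm, then the turn, a rotation vector about the tool's x, y, z in degrees. In form: [[claw, [x, y, z], [wx, wy, wz]], ...]. A call has 1 to 12 rows; each row shifts and turns the pose as measured when the row begins, along the tool's axes as they then stand; what a row does not reach is not made up. A row lasts 1/10 s, in which the tool goes at most 50 mm and 8.59 degrees, less where a joint would pass 70% of its speed; a pose out of reach is approached as far as the arm can. A call is refused whole if a number of a shift passes 5 or a number of a turn 8.59, either way. A call with a gripper value outside its range is refused whole. The fingers move at their own pace and stop on an object; "newtons" is the grip in N (left out, the last holds). Time passes only in rows, so rows that do not move let the fingers close. It gives the time, the measured TCP pose, the force and the opening at its end, in the units of the state.
- get_obs(): the state, without advancing time (a new reading comes with each control period).
- camera(name): name is "scene" or "top"; returns a dict with "img" (480x640x3 uint8, red, green, blue), "intrinsics" (3x3 intrinsics, pixels), "xyz" and "orientation" of the camera in the world. Camera axes: x right, y down, z forward; pixel columns grow to the right and rows downward; lengths in m; the calibration is good to about 2 mm. A picture is of the moment at which its call begins. There is no depth.
- job_done(): hands the job in, once; it reports no verdict.
Trained networks look in a picture, given as the dict that the camera call returned (one of the last four; its "shot" number tells which), for a name from the list of things; names that differ only in an ending like _2 or _b are one class to them, and where a whole thing is asked for, a point or a joint stands for the part that bears it (a point fixed in the world has none). Each returns a list of dicts, best first, with "confidence" (0 to 1); they miss things now and then, are a little off and sometimes report something else, mostly with a low value. They report only what shows in the picture. A call takes as long as a camera call. They do not tell look-alikes from the thing itself.
- spotter.spot_in(picture, thing): "point" ([x, y, z] in m, in world coordinates, good to about 4 mm: the middle of the surface that is visible of it).
- spotter.trace(picture, thing): "pixels" (480x640 bool, what is visible of it).
The state is a dict: "time": time; "q": joint angles; "qd": joint speeds; "joint_efforts": joint torques, N m; "ee_pos": TCP position; "tcp_rot": TCP orientation; "wrist_force": force on the tool from outside, world axes, zero at the start; "torque": the same for the moment, N m; "opening": finger opening in m.
Only numpy, scipy, OpenCV 4.12 (cv2) and the standard library are available. Lean on these libraries where they do the work, as an engineer would, in place of code of your own. Each camera call takes 0.05 s, during which the arm holds its last target.

## Working session

There is one attempt and no reset: what is moved stays moved. The work goes in short steps, Python scripts to look and compute and a tool call to move; the robot and the scene stay as the last step left them, time stands still between calls to the robot, and variables do not carry over. Pictures are saved under pics/ and viewed, and the job is handed in when it is done.

Besides the shell and the picture viewer there is one more tool, called after "Request:" as name(argument=value, ...), one argument or row to a line, values as JSON. play_rows: Moves the arm, as the interface text tells. Its arguments: {"type":"object","properties":{"rows":{"type":"array","items":{"type":"array"}},"newtons":{"type":"number"}},"required":["rows"]}

```bash
ls; mkdir -p pics; python3 - <<'E'
from workcell import get_obs, camera, spotter
import cv2
o=get_obs();print({k:(v if not hasattr(v,'round') else v) for k,v in o.items()})
for n in("scene","top"):
    p=camera(n);cv2.imwrite(f"pics/{n}0.png",p["img"][:,:,::-1])
    print(n,p["intrinsics"],p["xyz"],p["orientation"])
    for t in("stand","repair_block","repair_hole","stake_1","copper_plate","hammer","chisel_1"):
        print(t,[( [round(float(c),3) for c in d["point"]],round(d["confidence"],2)) for d in spotter.spot_in(p,t)])
E
```

```text
pics
{'time': 0.0, 'q': array([-6.49174689e+01,  5.01240217e+00,  1.00329876e+01,  9.50978951e+01,
        7.12211382e-04,  8.99992804e+01]), 'qd': array([ 0.01539128, -0.01481998,  0.0660442 , -0.07226911,  0.07564372,
        0.00011315]), 'joint_efforts': array([-7.60201033e-05, -5.20382810e+01,  4.64804184e+01,  1.62166340e-02,
        3.20492518e-05, -5.35832019e-07]), 'ee_pos': array([ 0.23305704, -0.49790983,  0.21465744]), 'tcp_rot': array([-1.79999287e+02,  7.73096591e-02, -6.49167493e+01]), 'wrist_force': array([-1.0404311 , -0.4170561 ,  0.51895409]), 'torque': array([-0.02859967, -0.02012931,  0.03679199]), 'opening': 0.08499602651514376}
scene [[525.8175521    0.         313.41549086]
 [  0.         525.8175521  237.76223103]
 [  0.           0.           1.        ]] [ 1.2353528  -0.17668968  0.8046446 ] [-137.99363639   -0.86978318   68.31784114]
stand [([0.604, 0.094, 0.06], 0.66)]
repair_block [([0.605, -0.273, 0.059], 0.97)]
repair_hole [([0.607, -0.27, 0.06], 0.61)]
stake_1 [([0.589, 0.108, 0.097], 0.97), ([0.596, 0.187, 0.101], 0.82), ([0.463, -0.025, 0.076], 0.7)
[... 214 characters left out ...]
58)]
top [[464.75982238   0.         317.00660409]
 [  0.         464.75982238 239.66962042]
 [  0.           0.           1.        ]] [0.44948955 0.06385916 0.88126877] [-1.67790842e+02 -1.61423537e-01 -8.04698179e+01]
stand [([0.568, 0.102, 0.062], 0.85), ([0.763, 0.073, 0.011], 0.72)]
repair_block [([0.582, -0.271, 0.054], 0.79)]
repair_hole [([0.588, -0.269, 0.056], 0.85)]
stake_1 [([0.438, 0.142, 0.12], 0.95), ([0.587, 0.186, 0.131], 0.88), ([0.556, 0.025, 0.128], 0.82), ([0.572, 0.106, 0.133], 0.71), ([0.457, -0.019, 0.119], 0.67)]
copper_plate [([0.453, 0.411, 0.005], 0.81)]
hammer [([0.713, -0.171, 0.024], 0.8)]
chisel_1 [([0.759, 0.077, 0.005], 0.77), ([0.722, 0.116, 0.006], 0.75)]
```

View pics/scene0.png

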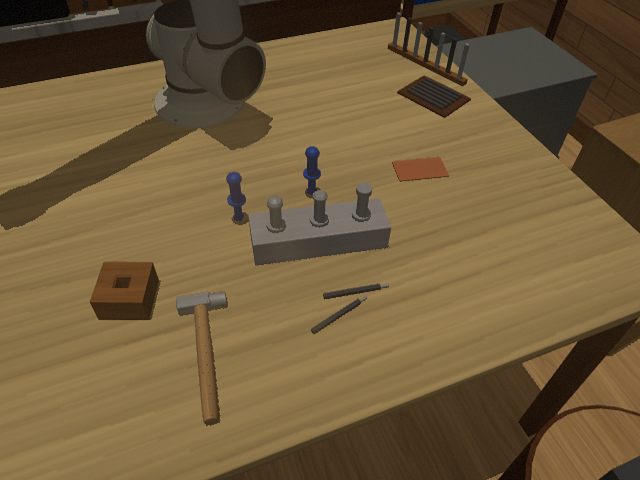

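View pics/top0.png

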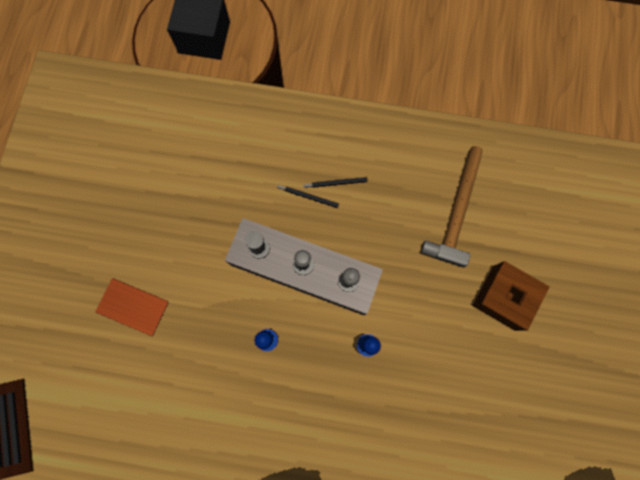

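```bash
cat > h.py <<'E'
import numpy as np,cv2
from scipy.spatial.transform import Rotation as Ro
from scipy.optimize import minimize
def proj(p,X):
    R=Ro.from_euler('xyz',p["orientation"],degrees=True).as_matrix()
    c=(np.atleast_2d(X)-p["xyz"])@R
    u=c@np.array(p["intrinsics"]).T
    return u[:,:2]/u[:,2:]
def ray(p,uv):
    R=Ro.from_euler('xyz',p["orientation"],degrees=True).as_matrix()
    d=R@np.linalg.inv(p["intrinsics"])@np.array([uv[0],uv[1],1.]);return np.array(p["xyz"]),d/np.linalg.norm(d)
def atz(p,uv,z):
    o,d=ray(p,uv);return o+d*(z-o[2])/d[2]
def box(x,y,yaw,a,b,h):
    c,s=np.cos(yaw),np.sin(yaw)
    return np.array([[x+c*i*a/2-s*j*b/2,y+s*i*a/2+c*j*b/2,z] for i in(-1,1) for j in(-1,1) for z in(0,h)])
S=4
def hullmask(p,X):
    m=np.zeros((480*S,640*S),np.uint8)
    h=cv2.convexHull(((proj(p,X)+.5)*S-.5).astype(np.float32)).round().astype(np.int32)
    cv2.fillConvexPoly(m,h,1);return m
def fitbox(ps,masks,ign,x0,a,b,h):
    M=[cv2.resize(m.astype(np.uint8),None,fx=S,fy=S,interpolation=cv2.INTER_NEAREST) for m in masks]
    G=[1-cv2.resize(m.astype(np.uint8),None,fx=S,fy=S,interpolation=cv2.INTER_NEAREST) for m in ign]
    def f(v):
        t=0
        for p,m,g in zip(ps,M,G):
            q=hullmask(p,box(*v,a,b,h)); t+=1-((q&m)*g).sum()/((q|m)*g).sum()
        return t
    best=None
    for k in range(2):
        x=x0 if best is None else best.x
        sim=np.array([x,x+np.array([.015,0,0]),x+np.array([0,.015,0]),x+np.array([0,0,.12])])
        best=minimize(f,x,method='Nelder-Mead',options=dict(initial_simplex=sim,xatol=2e-4,fatol=1e-5))
    return best.x,best.fun
E
cat > m.py <<'E'
from workcell import *
from h import *
ps=[camera("scene"),camera("top")]
st=[]
for p in ps:
    m=np.zeros((480,640),bool)
    for d in spotter.trace(p,"stake_1"): m|=d["pixels"]
    st.append(cv2.dilate(m.astype(np.uint8),np.ones((5,5)))>0)
def one(p,t):
    L=spotter.trace(p,t);print(t,[(round(d["confidence"],2),int(d["pixels"].sum())) for d in L]);return L[0]["pixels"]
ms=[one(p,"stand") for p in ps]; mb=[one(p,"repair_block") for p in ps]
v,f=fitbox(ps,ms,st,np.array([.575,.105,np.radians(10)]),.084,.27,.06)
b,g=fitbox(ps,mb,[0*s for s in st],np.array([.588,-.27,np.radians(45-15)]),.09,.09,.055)
print("stand",v[:2],np.degrees(v[2]),f,"block",b[:2],np.degrees(b[2]),g)
c,s=np.cos(v[2]),np.sin(v[2])
for n,p in zip(("scene","top"),ps):
    im=p["img"][:,:,::-1].copy();im=cv2.resize(im,None,fx=2,fy=2,interpolation=cv2.INTER_CUBIC)
    for V,X in((v,box(*v,.084,.27,.06)),(b,box(*b,.09,.09,.055))):
        P=proj(p,X)*2+.5
        for i in range(8):
            for j in range(i):
                if bin(i^j).count('1')==1: cv2.line(im,tuple(P[i].astype(int)),tuple(P[j].astype(int)),(0,255,0),1)
    for k in(-.085,0,.085):
        X=np.array([[v[0]-s*k,v[1]+c*k,z] for z in(.068,.134)]);P=(proj(p,X)*2).astype(int)
        cv2.line(im,tuple(P[0]),tuple(P[1]),(0,0,255),1); print(X[1])
    P=proj(p,[[b[0],b[1],.055]])[0]*2;cv2.circle(im,tuple(P.astype(int)),3,(0,255,255),1)
    q=proj(p,[[v[0],v[1],.06],[b[0],b[1],.06]]).mean(0)*2
    x=int(np.clip(q[0]-400,0,480));y=int(np.clip(q[1]-250,0,460));cv2.imwrite(f"pics/{n}1.png",im[y:y+500,x:x+800])
E
python3 m.py
```

```text
stand [(0.75, 5994)]
stand [(0.64, 6006)]
repair_block []Traceback (most recent call last):
  File "m.py", line 11, in <module>
    ms=[one(p,"stand") for p in ps]; mb=[one(p,"repair_block") for p in ps]
                                         ~~~^^^^^^^^^^^^^^^^^^
  File "m.py", line 10, in one
    L=spotter.trace(p,t);print(t,[(round(d["confidence"],2),int(d["pixels"].sum())) for d in L]);return L[0]["pixels"]
                                                                                                        ~^^^
IndexError: list index out of range
```

```bash
sed -i 's/^    L=spotter.trace(p,t);/    L=spotter.trace(p,t) or spotter.trace(p,t) or spotter.trace(p,"repair_hole");/' m.py; python3 m.py; python3 -c "
from workcell import *;print(get_obs()['time'])"
```

```text
stand [(0.58, 6091)]
stand [(0.98, 6118)]
repair_block [(0.71, 3369)]
repair_block [(0.83, 3331), (0.62, 388)]
stand [0.57684052 0.10797337] -10.666188702299843 0.16346393180070928 block [ 0.5864168  -0.27351137] 68.7751041747275 0.06999104601439277
[0.56110815 0.02444198 0.134     ]
[0.57684052 0.10797337 0.134     ]
[0.59257289 0.19150475 0.134     ]
[0.56110815 0.02444198 0.134     ]
[0.57684052 0.10797337 0.134     ]
[0.59257289 0.19150475 0.134     ]
1.55
```

View pics/scene1.png

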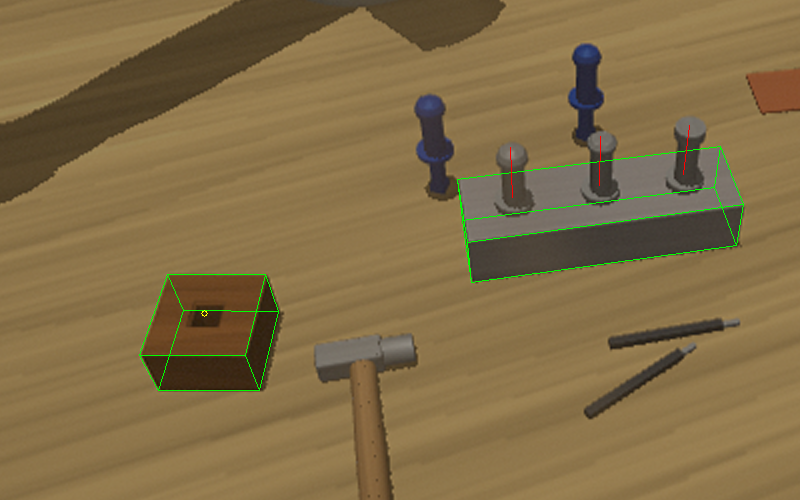

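View pics/top1.png

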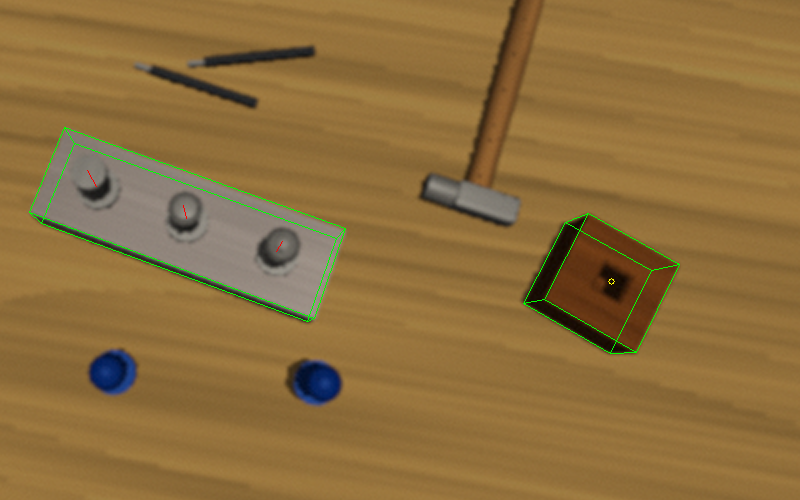

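```bash
cat > plan.py <<'E'
import sys
from workcell import get_obs
import numpy as np
from scipy.spatial.transform import Rotation as Ro
def plan(t,yaw,claw,n=None,step=4.5,ang=8.0):
    o=get_obs();p=np.array(o["ee_pos"]);R=Ro.from_euler('xyz',o["tcp_rot"],degrees=True)
    T=Ro.from_euler('xyz',[180,0,yaw],degrees=True)
    w=(R.inv()*T).as_rotvec(degrees=True);d=np.array(t)-p
    k=n or int(max(np.ceil(np.linalg.norm(d)*100/step),np.ceil(np.linalg.norm(w)/ang),1))
    rows=[]
    for i in range(k):
        Ri=R*Ro.from_rotvec(w*i/k,degrees=True)
        rows.append([claw,[round(float(x),2) for x in Ri.inv().apply(d/k*100)],[round(float(x),1) for x in w/k]])
    print("t",round(o["time"],2),"pos",p.round(4),o["tcp_rot"].round(1),"F",o["wrist_force"].round(1),"op",round(o["opening"],4))
    print(k,rows)
if __name__=="__main__":
    a=[float(x) for x in sys.argv[1:]]
    plan(a[:3],a[3],a[4],int(a[5]) if len(a)>5 else None)
E
python3 plan.py .561 .024 .215 -10.7 0
```

```text
t 1.55 pos [ 0.2332 -0.4981  0.2154] [180.   -0.  -64.9] F [-0.3  0.4 -0.8] op 0.0857
14 [[0.0, [-2.38, -3.7, 0.0], [0.0, -0.0, -3.9]], [0.0, [-2.13, -3.85, 0.0], [0.0, -0.0, -3.9]], [0.0, [-1.86, -3.99, 0.0], [0.0, -0.0, -3.9]], [0.0, [-1.59, -4.11, 0.0], [0.0, -0.0, -3.9]], [0.0, [-1.31, -4.2, 0.0], [0.0, -0.0, -3.9]], [0.0, [-1.02, -4.28, 0.0], [0.0, -0.0, -3.9]], [0.0, [-0.73, -4.34, 0.0], [0.0, -0.0, -3.9]], [0.0, [-0.44, -4.38, 0.0], [0.0, -0.0, -3.9]], [0.0, [-0.14, -4.4, 0.0], [0.0, -0.0, -3.9]], [0.0, [0.16, -4.4, 0.0], [0.0, -0.0, -3.9]], [0.0, [0.46, -4.38, 0.0], [0.0, -0.0, -3.9]], [0.0, [0.75, -4.34, 0.0], [0.0, -0.0, -3.9]], [0.0, [1.04, -4.28, 0.0], [0.0, -0.0, -3.9]], [0.0, [1.33, -4.2, 0.0], [0.0, -0.0, -3.9]]]
```

Candidates: steel stakes in the plate at scene px (275,213), (320,208), (364,202). Blue look-alikes at (236,198) and (312,170) stand on the bench and are excluded. Moving above the first plate stake.

Request:
play_rows(
  rows=[
    [0, [-2.4, -3.7, 0], [0, 0, -4]],
    [0, [-2.1, -3.9, 0], [0, 0, -4]],
    [0, [-1.9, -4, 0], [0, 0, -4]],
    [0, [-1.6, -4.1, 0], [0, 0, -4]],
    [0, [-1.3, -4.2, 0], [0, 0, -4]],
    [0, [-1, -4.3, 0], [0, 0, -4]],
    [0, [-0.7, -4.3, 0], [0, 0, -4]],
    [0, [-0.4, -4.4, 0], [0, 0, -4]],
    [0, [-0.1, -4.4, 0], [0, 0, -4]],
    [0, [0.2, -4.4, 0], [0, 0, -4]],
    [0, [0.5, -4.4, 0], [0, 0, -4]],
    [0, [0.8, -4.3, 0], [0, 0, -4]],
  ],
  newtons=20,
)

```text
time: 2.75
ee_pos: [0.5128, -0.032, 0.2153]
tcp_rot: [180.0, -0.2, -15.6]
wrist_force: [0.3, -1.1, 0.1]
opening: 0.0854
```

```bash
python3 plan.py .561 .024 .215 -10.7 0;
```

```text
t 2.75 pos [ 0.5128 -0.032   0.2153] [180.   -0.2 -15.6] F [ 0.3 -1.1  0.1] op 0.0854
2 [[0.0, [1.57, -3.34, 0.02], [0.0, -0.1, -2.4]], [0.0, [1.71, -3.27, 0.02], [0.0, -0.1, -2.4]]]
```

Request:
play_rows(
  rows=[
    [0, [1.6, -3.3, 0], [0, 0, -2.5]],
    [0, [1.6, -3.1, 0], [0, 0, -2.5]],
    [0, [0, 0, 0], [0, 0, 0]],
  ],
)

```text
time: 3.05
ee_pos: [0.5627, 0.0296, 0.2146]
tcp_rot: [180.0, -0.2, -9.9]
wrist_force: [-0.7, -0.4, -0.5]
opening: 0.0855
```

```bash
python3 plan.py .561 .024 .15 -10.7 0; python3 - <<'E'
from workcell import *;import cv2
p=camera("scene");cv2.imwrite("pics/s2.png",cv2.resize(p["img"][60:280,180:460,::-1],None,fx=2.8,fy=2.7))
E
```

```text
t 3.05 pos [0.5627 0.0296 0.2146] [180.   -0.2  -9.9] F [-0.7 -0.4 -0.5] op 0.0855
2 [[0.0, [-0.05, 0.29, 3.23], [-0.0, -0.1, 0.4]], [0.0, [-0.04, 0.29, 3.23], [-0.0, -0.1, 0.4]]]
```

View pics/s2.png

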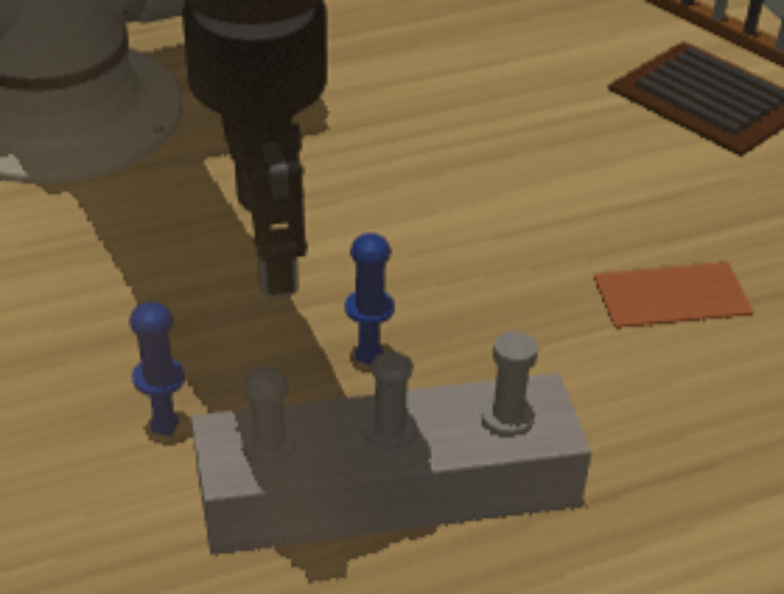

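The crop shows the three steel stakes at (267,410), (390,400), (513,380) and the jaws above the left one. Descending over it.

Request:
play_rows(
  rows=[
    [0, [-0.1, 0.6, 2], [0, 0, 0.7]],
    [0, [0, 0, 3], [0, 0, 0]],
    [0, [0, 0, 0], [0, 0, 0]],
  ],
)

```text
time: 3.4
ee_pos: [0.5592, 0.0211, 0.1646]
tcp_rot: [179.9, -0.3, -10.8]
wrist_force: [-0.6, -0.1, 0.4]
opening: 0.0856
```

```bash
python3 plan.py .561 .024 .087 -10.7 0; python3 - <<'E'
from workcell import *;import cv2
p=camera("top");cv2.imwrite("pics/t2.png",cv2.resize(p["img"][180:380,200:420,::-1],None,fx=3,fy=3))
E
```

```text
t 3.4 pos [0.5592 0.0211 0.1646] [179.9  -0.3 -10.8] F [-0.6 -0.1  0.4] op 0.0856
2 [[0.0, [0.04, -0.16, 3.88], [0.0, -0.1, -0.1]], [0.0, [0.05, -0.16, 3.88], [0.0, -0.1, -0.1]]]
```

View pics/t2.png

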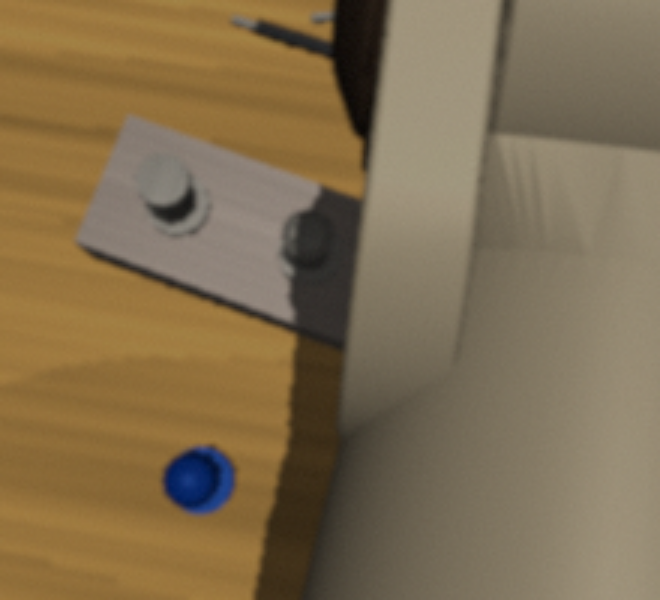

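Request:
play_rows(
  rows=[
    [0, [0.1, -0.3, 3], [0, -0.1, 0]],
    [0, [0, 0, 3], [0, -0.1, 0]],
    [0, [0, 0, 1.8], [0, 0, 0]],
    [0, [0, 0, 0], [0, 0, 0]],
  ],
)

```text
time: 3.85
ee_pos: [0.5641, 0.0215, 0.0958]
tcp_rot: [-179.9, -0.8, -11.1]
wrist_force: [-0.1, -0.1, 0.7]
opening: 0.0852
```

Request:
play_rows(
  rows=[
    [0.5, [0, 0, 0], [0, 0, 0]],
    [0.5, [0, 0, 0], [0, 0, 0]],
    [0.5, [0, 0, 0], [0, 0, 0]],
  ],
)

```text
time: 4.15
ee_pos: [0.5658, 0.0207, 0.1015]
tcp_rot: [-179.8, -1.1, -11.1]
wrist_force: [-0.1, 0.2, -0.5]
opening: 0.044
```

```bash
python3 plan.py .561 .024 .087 -10.7 0.5; python3 - <<'E'
from workcell import *;import cv2
p=camera("scene");cv2.imwrite("pics/s3.png",cv2.resize(p["img"][110:280,200:420,::-1],None,fx=3.5,fy=3.5))
E
```

```text
t 4.15 pos [0.5658 0.0207 0.1015] [-179.8   -1.1  -11.1] F [-0.1  0.2 -0.5] op 0.044
1 [[0.5, [-0.56, -0.22, 1.44], [-0.2, -1.1, -0.4]]]
```

View pics/s3.png

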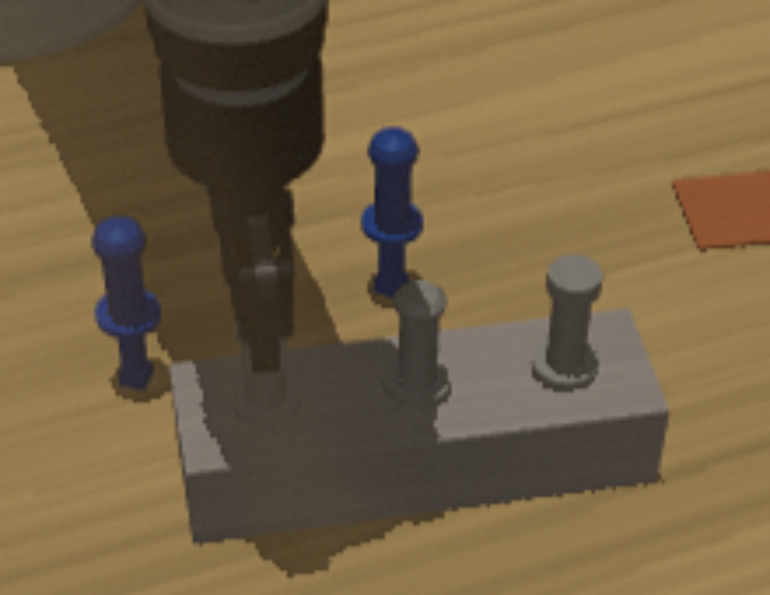

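Request:
play_rows(
  rows=[
    [0.5, [-0.5, -0.2, 1], [0, -1, 0]],
    [0.5, [0, 0, 0.3], [0, 0, 0]],
  ],
)

```text
time: 4.4
ee_pos: [0.562, 0.0239, 0.0893]
tcp_rot: [-179.8, -0.2, -11.1]
wrist_force: [-0.3, 0.0, -0.5]
opening: 0.0427
```

Request:
play_rows(
  rows=[
    [0.5, [0, 0, 0], [0, 0, 0]],
  ],
)

```text
time: 4.5
ee_pos: [0.5618, 0.024, 0.0886]
tcp_rot: [-179.8, -0.1, -11.1]
wrist_force: [-0.3, -0.4, -0.6]
opening: 0.0423
```

Request:
play_rows(
  rows=[
    [0.5, [0, 0, 0], [0, 0, 0]],
  ],
)

```text
time: 4.6
ee_pos: [0.5616, 0.0241, 0.0883]
tcp_rot: [-179.8, -0.1, -11.1]
wrist_force: [0.1, -0.3, -0.0]
opening: 0.0433
```

Request:
play_rows(
  rows=[
    [0.5, [0.3, 0, 0], [0, 0, 0]],
    [0.5, [0.3, 0, 0], [0, 0, 0]],
    [0.5, [0, 0, 0], [0, 0, 0]],
  ],
)

```text
time: 4.9
ee_pos: [0.568, 0.0229, 0.0883]
tcp_rot: [-179.8, -0.1, -11.1]
wrist_force: [-0.8, -0.4, -0.2]
opening: 0.0425
```

Request:
play_rows(
  rows=[
    [0.5, [0.1, 0, 0], [0, 0, 0]],
  ],
)

```text
time: 5.0
ee_pos: [0.5691, 0.0226, 0.0883]
tcp_rot: [-179.8, -0.1, -11.1]
wrist_force: [-0.3, 0.6, 0.1]
opening: 0.0427
```

Request:
play_rows(
  rows=[
    [0.5, [0.1, 0, 0], [0, 0, 0]],
  ],
)

```text
time: 5.1
ee_pos: [0.5702, 0.0224, 0.0884]
tcp_rot: [-179.8, -0.1, -11.1]
wrist_force: [0.3, -0.0, -0.1]
opening: 0.0427
```

Request:
play_rows(
  rows=[
    [0.5, [0.1, 0, 0], [0, 0, 0]],
  ],
)

```text
time: 5.2
ee_pos: [0.5712, 0.0222, 0.0884]
tcp_rot: [-179.8, -0.1, -11.1]
wrist_force: [-0.1, -0.3, 0.2]
opening: 0.0427
```

Request:
play_rows(
  rows=[
    [0.5, [0.1, 0, 0], [0, 0, 0]],
  ],
)

```text
time: 5.3
ee_pos: [0.5723, 0.022, 0.0885]
tcp_rot: [-179.8, -0.1, -11.1]
wrist_force: [0.0, -0.8, 0.1]
opening: 0.0427
```

Request:
play_rows(
  rows=[
    [0.5, [0.05, 0, 0], [0, 0, 0]],
  ],
)

```text
time: 5.4
ee_pos: [0.5729, 0.0218, 0.0885]
tcp_rot: [-179.8, -0.1, -11.1]
wrist_force: [-0.2, -0.3, 0.8]
opening: 0.0428
```

Request:
play_rows(
  rows=[
    [0.5, [0.05, 0, 0], [0, 0, 0]],
  ],
)

```text
time: 5.5
ee_pos: [0.5735, 0.0218, 0.0885]
tcp_rot: [-179.8, -0.1, -11.1]
wrist_force: [-0.1, -0.1, -0.0]
opening: 0.0427
```

Request:
play_rows(
  rows=[
    [0.5, [0.05, 0, 0], [0, 0, 0]],
  ],
)

```text
time: 5.6
ee_pos: [0.574, 0.0216, 0.0885]
tcp_rot: [-179.8, -0.1, -11.1]
wrist_force: [-0.6, -0.0, 0.6]
opening: 0.0425
```

Request:
play_rows(
  rows=[
    [0.5, [0.05, 0, 0], [0, 0, 0]],
  ],
)

```text
time: 5.7
ee_pos: [0.5745, 0.0215, 0.0885]
tcp_rot: [-179.8, -0.1, -11.1]
wrist_force: [-0.2, -0.4, 1.7]
opening: 0.0428
```

Request:
play_rows(
  rows=[
    [0.5, [0.05, 0, 0], [0, 0, 0]],
  ],
)

```text
time: 5.8
ee_pos: [0.575, 0.0214, 0.0885]
tcp_rot: [-179.8, -0.1, -11.1]
wrist_force: [-0.8, -0.1, 1.0]
opening: 0.0429
```

Request:
play_rows(
  rows=[
    [0.5, [0.05, 0, 0], [0, 0, 0]],
  ],
)

```text
time: 5.9
ee_pos: [0.5756, 0.0214, 0.0885]
tcp_rot: [-179.8, -0.1, -11.1]
wrist_force: [0.1, 0.6, 0.3]
opening: 0.0428
```

Request:
play_rows(
  rows=[
    [0.5, [0.05, 0, 0], [0, 0, 0]],
  ],
)

```text
time: 6.0
ee_pos: [0.5761, 0.0212, 0.0885]
tcp_rot: [-179.8, -0.1, -11.1]
wrist_force: [-0.4, -0.6, -0.0]
opening: 0.0428
```

```bash
python3 - <<'E'
from workcell import *;import cv2
p=camera("scene");cv2.imwrite("pics/s4.png",cv2.resize(p["img"][110:280,200:420,::-1],None,fx=3.5,fy=3.5))
E
```

```text
(no output)
```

View pics/s4.png

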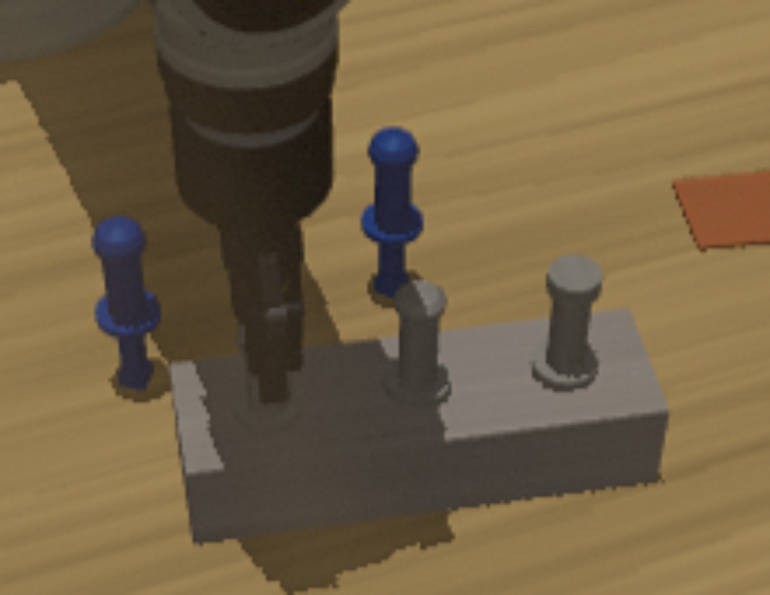

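Request:
play_rows(
  rows=[
    [0.5, [0.05, 0, 0], [0, 0, 0]],
    [0.5, [0.05, 0, 0], [0, 0, 0]],
  ],
)

```text
time: 6.25
ee_pos: [0.5769, 0.0211, 0.0885]
tcp_rot: [-179.8, -0.1, -11.1]
wrist_force: [-1.1, 0.4, 0.8]
opening: 0.0424
```

Request:
play_rows(
  rows=[
    [0.5, [0.05, 0, 0], [0, 0, 0]],
    [0.5, [0.05, 0, 0], [0, 0, 0]],
  ],
)

```text
time: 6.45
ee_pos: [0.5777, 0.0209, 0.0886]
tcp_rot: [-179.8, -0.1, -11.1]
wrist_force: [-1.5, 0.0, 0.7]
opening: 0.0424
```

Request:
play_rows(
  rows=[
    [0.5, [0.05, 0, 0], [0, 0, 0]],
  ],
)

```text
time: 6.55
ee_pos: [0.5783, 0.0208, 0.0886]
tcp_rot: [-179.8, -0.1, -11.1]
wrist_force: [0.3, 0.5, 0.4]
opening: 0.0425
```

Request:
play_rows(
  rows=[
    [0.5, [0.05, 0, 0], [0, 0, 0]],
  ],
)

```text
time: 6.65
ee_pos: [0.5789, 0.0207, 0.0886]
tcp_rot: [-179.8, -0.1, -11.1]
wrist_force: [-1.6, 0.6, -0.0]
opening: 0.0427
```

Request:
play_rows(
  rows=[
    [0.5, [0.05, 0, 0], [0, 0, 0]],
  ],
)

```text
time: 6.75
ee_pos: [0.5794, 0.0206, 0.0886]
tcp_rot: [-179.8, -0.1, -11.1]
wrist_force: [-1.4, -0.0, 0.8]
opening: 0.0426
```

Request:
play_rows(
  rows=[
    [0.5, [0.05, 0, 0], [0, 0, 0]],
  ],
)

```text
time: 6.85
ee_pos: [0.5798, 0.0206, 0.0886]
tcp_rot: [-179.8, -0.1, -11.1]
wrist_force: [-2.9, 0.7, 1.8]
opening: 0.0424
```

Request:
play_rows(
  rows=[
    [0.5, [0.05, 0, 0], [0, 0, 0]],
  ],
)

```text
time: 6.95
ee_pos: [0.58, 0.0204, 0.0886]
tcp_rot: [-179.8, -0.0, -11.1]
wrist_force: [-3.5, 0.9, 2.1]
opening: 0.0426
```

Request:
play_rows(
  rows=[
    [0.5, [0.05, 0, 0], [0, 0, 0]],
  ],
)

```text
time: 7.05
ee_pos: [0.5802, 0.0204, 0.0886]
tcp_rot: [-179.8, 0.0, -11.1]
wrist_force: [-4.4, 1.3, 2.4]
opening: 0.0428
```

```bash
python3 - <<'E'
from workcell import *;import cv2,numpy as np
p=camera("scene");cv2.imwrite("pics/s5.png",cv2.resize(p["img"][160:260,240:340,::-1],None,fx=6,fy=6,interpolation=cv2.INTER_CUBIC))
print(np.mean([get_obs()["wrist_force"] for _ in range(8)],0))
E
```

```text
[-4.40147115  1.02444598  3.52921641]
```

View pics/s5.png

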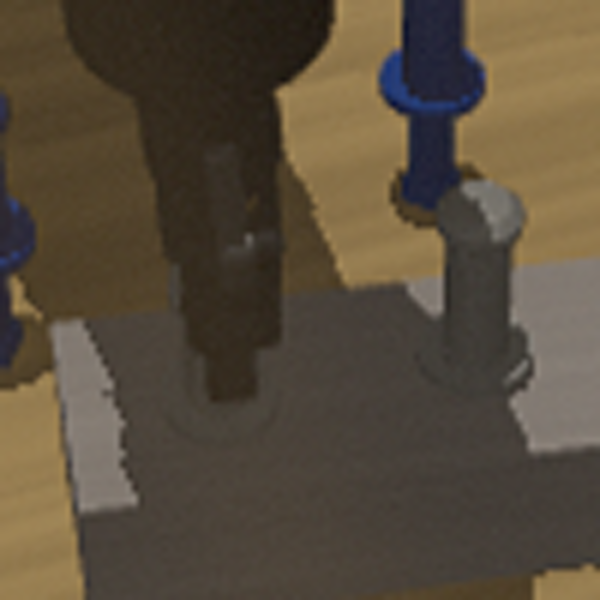

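Request:
play_rows(
  rows=[
    [0.5, [-0.4, 0, 0], [0, 0, 0]],
    [0.5, [-0.4, 0, 0], [0, 0, 0]],
    [0.5, [-0.4, 0, 0], [0, 0, 0]],
    [0.5, [-0.4, 0, 0], [0, 0, 0]],
    [0.5, [0, 0, 0], [0, 0, 0]],
  ],
)

```text
time: 7.6
ee_pos: [0.5642, 0.0236, 0.0885]
tcp_rot: [-179.8, -0.1, -11.1]
wrist_force: [0.4, 0.3, 0.1]
opening: 0.0428
```

Request:
play_rows(
  rows=[
    [0.5, [-0.1, 0, 0], [0, 0, 0]],
  ],
)

```text
time: 7.7
ee_pos: [0.5632, 0.0238, 0.0886]
tcp_rot: [-179.8, -0.1, -11.1]
wrist_force: [-0.1, 0.9, 0.1]
opening: 0.0427
```

Request:
play_rows(
  rows=[
    [0.5, [-0.1, 0, 0], [0, 0, 0]],
  ],
)

```text
time: 7.8
ee_pos: [0.5622, 0.024, 0.0887]
tcp_rot: [-179.8, -0.1, -11.1]
wrist_force: [0.4, 0.9, -0.0]
opening: 0.0428
```

Request:
play_rows(
  rows=[
    [0.5, [-0.05, 0, 0], [0, 0, 0]],
  ],
)

```text
time: 7.9
ee_pos: [0.5618, 0.0241, 0.0887]
tcp_rot: [-179.8, -0.2, -11.1]
wrist_force: [0.9, 0.5, 0.4]
opening: 0.0427
```

Request:
play_rows(
  rows=[
    [0.5, [-0.05, 0, 0], [0, 0, 0]],
  ],
)

```text
time: 8.0
ee_pos: [0.5613, 0.0242, 0.0887]
tcp_rot: [-179.8, -0.2, -11.1]
wrist_force: [-0.0, -0.3, -0.7]
opening: 0.0427
```

Request:
play_rows(
  rows=[
    [0.5, [-0.05, 0, 0], [0, 0, 0]],
  ],
)

```text
time: 8.1
ee_pos: [0.5608, 0.0243, 0.0887]
tcp_rot: [-179.8, -0.2, -11.1]
wrist_force: [-1.4, -0.3, -0.1]
opening: 0.0426
```

Request:
play_rows(
  rows=[
    [0.5, [-0.05, 0, 0], [0, 0, 0]],
  ],
)

```text
time: 8.2
ee_pos: [0.5603, 0.0244, 0.0886]
tcp_rot: [-179.8, -0.2, -11.1]
wrist_force: [1.1, -1.2, 0.2]
opening: 0.0428
```

Request:
play_rows(
  rows=[
    [0.5, [-0.05, 0, 0], [0, 0, 0]],
    [0.5, [-0.05, 0, 0], [0, 0, 0]],
  ],
)

```text
time: 8.4
ee_pos: [0.5592, 0.0246, 0.0886]
tcp_rot: [-179.8, -0.2, -11.1]
wrist_force: [-0.8, -0.1, -0.3]
opening: 0.0428
```

Request:
play_rows(
  rows=[
    [0.5, [-0.05, 0, 0], [0, 0, 0]],
  ],
)

```text
time: 8.5
ee_pos: [0.5587, 0.0246, 0.0886]
tcp_rot: [-179.8, -0.2, -11.1]
wrist_force: [-0.5, 0.1, -0.1]
opening: 0.0428
```

Request:
play_rows(
  rows=[
    [0.5, [-0.05, 0, 0], [0, 0, 0]],
  ],
)

```text
time: 8.6
ee_pos: [0.5582, 0.0248, 0.0885]
tcp_rot: [-179.8, -0.1, -11.1]
wrist_force: [0.6, 0.7, 0.0]
opening: 0.0429
```

Request:
play_rows(
  rows=[
    [0.5, [-0.05, 0, 0], [0, 0, 0]],
  ],
)

```text
time: 8.7
ee_pos: [0.5576, 0.0249, 0.0885]
tcp_rot: [-179.8, -0.1, -11.1]
wrist_force: [0.3, 1.1, 0.2]
opening: 0.0429
```

Request:
play_rows(
  rows=[
    [0.5, [-0.05, 0, 0], [0, 0, 0]],
  ],
)

```text
time: 8.8
ee_pos: [0.5571, 0.0249, 0.0885]
tcp_rot: [-179.8, -0.1, -11.1]
wrist_force: [0.3, -0.3, 0.1]
opening: 0.0428
```

Request:
play_rows(
  rows=[
    [0.5, [-0.05, 0, 0], [0, 0, 0]],
  ],
)

```text
time: 8.9
ee_pos: [0.5566, 0.0251, 0.0885]
tcp_rot: [-179.8, -0.1, -11.1]
wrist_force: [0.2, -0.3, -0.1]
opening: 0.0429
```

Request:
play_rows(
  rows=[
    [0.5, [-0.05, 0, 0], [0, 0, 0]],
  ],
)

```text
time: 9.0
ee_pos: [0.556, 0.0252, 0.0885]
tcp_rot: [-179.8, -0.1, -11.1]
wrist_force: [0.3, -0.4, 0.4]
opening: 0.0428
```

Request:
play_rows(
  rows=[
    [0.5, [-0.05, 0, 0], [0, 0, 0]],
    [0.5, [-0.05, 0, 0], [0, 0, 0]],
  ],
)

```text
time: 9.2
ee_pos: [0.555, 0.0254, 0.0886]
tcp_rot: [-179.8, -0.1, -11.1]
wrist_force: [-1.2, 0.4, -0.9]
opening: 0.0427
```

Request:
play_rows(
  rows=[
    [0.5, [-0.05, 0, 0], [0, 0, 0]],
    [0.5, [-0.05, 0, 0], [0, 0, 0]],
  ],
)

```text
time: 9.4
ee_pos: [0.5539, 0.0256, 0.0886]
tcp_rot: [-179.8, -0.2, -11.1]
wrist_force: [-0.5, 1.4, 0.5]
opening: 0.0425
```

Request:
play_rows(
  rows=[
    [0.5, [-0.05, 0, 0], [0, 0, 0]],
    [0.5, [-0.05, 0, 0], [0, 0, 0]],
  ],
)

```text
time: 9.6
ee_pos: [0.5528, 0.0258, 0.0885]
tcp_rot: [-179.8, -0.1, -11.1]
wrist_force: [0.2, -0.8, -0.6]
opening: 0.043
```

Request:
play_rows(
  rows=[
    [0.5, [-0.05, 0, 0], [0, 0, 0]],
  ],
)

```text
time: 9.7
ee_pos: [0.5523, 0.0259, 0.0886]
tcp_rot: [-179.8, -0.2, -11.1]
wrist_force: [0.9, -0.4, 0.5]
opening: 0.0427
```

Request:
play_rows(
  rows=[
    [0.5, [-0.05, 0, 0], [0, 0, 0]],
  ],
)

```text
time: 9.8
ee_pos: [0.5518, 0.026, 0.0886]
tcp_rot: [-179.8, -0.2, -11.1]
wrist_force: [0.1, 0.1, 0.5]
opening: 0.0426
```

Request:
play_rows(
  rows=[
    [0.5, [-0.05, 0, 0], [0, 0, 0]],
  ],
)

```text
time: 9.9
ee_pos: [0.5514, 0.0261, 0.0887]
tcp_rot: [-179.8, -0.2, -11.1]
wrist_force: [0.9, -0.6, 0.4]
opening: 0.0428
```

Request:
play_rows(
  rows=[
    [0.5, [-0.05, 0, 0], [0, 0, 0]],
  ],
)

```text
time: 10.0
ee_pos: [0.5509, 0.0262, 0.0887]
tcp_rot: [-179.8, -0.2, -11.1]
wrist_force: [-0.3, 1.1, 0.0]
opening: 0.0426
```

Request:
play_rows(
  rows=[
    [0.5, [-0.05, 0, 0], [0, 0, 0]],
  ],
)

```text
time: 10.1
ee_pos: [0.5503, 0.0263, 0.0887]
tcp_rot: [-179.8, -0.2, -11.1]
wrist_force: [0.9, 0.4, 0.4]
opening: 0.043
```

Request:
play_rows(
  rows=[
    [0.5, [-0.05, 0, 0], [0, 0, 0]],
  ],
)

```text
time: 10.2
ee_pos: [0.5498, 0.0264, 0.0887]
tcp_rot: [-179.8, -0.2, -11.1]
wrist_force: [1.4, 0.7, 0.3]
opening: 0.0426
```

Request:
play_rows(
  rows=[
    [0.5, [-0.05, 0, 0], [0, 0, 0]],
  ],
)

```text
time: 10.3
ee_pos: [0.5493, 0.0266, 0.0887]
tcp_rot: [-179.8, -0.2, -11.1]
wrist_force: [-0.5, -0.3, 0.5]
opening: 0.0424
```

Request:
play_rows(
  rows=[
    [0.5, [-0.05, 0, 0], [0, 0, 0]],
  ],
)

```text
time: 10.4
ee_pos: [0.5488, 0.0266, 0.0887]
tcp_rot: [-179.8, -0.2, -11.1]
wrist_force: [-0.7, -0.0, -0.6]
opening: 0.0424
```

Request:
play_rows(
  rows=[
    [0.5, [-0.05, 0, 0], [0, 0, 0]],
  ],
)

```text
time: 10.5
ee_pos: [0.5482, 0.0267, 0.0887]
tcp_rot: [-179.8, -0.2, -11.1]
wrist_force: [0.4, -0.2, 0.1]
opening: 0.0427
```

Request:
play_rows(
  rows=[
    [0.5, [-0.05, 0, 0], [0, 0, 0]],
  ],
)

```text
time: 10.6
ee_pos: [0.5479, 0.0268, 0.0888]
tcp_rot: [-179.8, -0.2, -11.1]
wrist_force: [1.3, -0.2, -0.1]
opening: 0.0427
```

Request:
play_rows(
  rows=[
    [0.5, [-0.05, 0, 0], [0, 0, 0]],
  ],
)

```text
time: 10.7
ee_pos: [0.5475, 0.0269, 0.0889]
tcp_rot: [-179.8, -0.2, -11.1]
wrist_force: [0.9, -0.1, 0.7]
opening: 0.0428
```

Request:
play_rows(
  rows=[
    [0.5, [-0.05, 0, 0], [0, 0, 0]],
  ],
)

```text
time: 10.8
ee_pos: [0.5471, 0.027, 0.089]
tcp_rot: [-179.8, -0.2, -11.1]
wrist_force: [0.9, 0.6, 0.5]
opening: 0.0426
```

```bash
python3 - <<'E'
from workcell import *;import cv2,numpy as np
p=camera("scene");cv2.imwrite("pics/s6.png",cv2.resize(p["img"][160:260,240:340,::-1],None,fx=6,fy=6,interpolation=cv2.INTER_CUBIC))
E
```

```text
(no output)
```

View pics/s6.png

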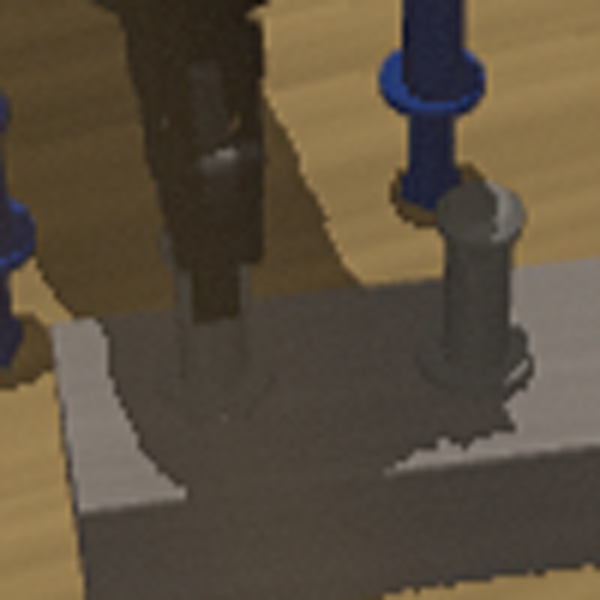

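Request:
play_rows(
  rows=[
    [0.5, [0.5, 0, 0.1], [0, 0.1, 0]],
    [0.5, [0.5, 0, 0.1], [0, 0, 0]],
    [0.5, [0.4, 0, 0], [0, 0, 0]],
    [0.5, [0, 0, 0], [0, 0, 0]],
  ],
)

```text
time: 11.25
ee_pos: [0.5616, 0.0241, 0.0865]
tcp_rot: [-179.8, -0.3, -11.1]
wrist_force: [0.2, -0.2, -0.7]
opening: 0.0426
```

Request:
play_rows(
  rows=[
    [0.6, [0, 0, 0], [0, 0, 0]],
    [0.7, [0, 0, 0], [0, 0, 0]],
    [0.8, [0, 0, 0], [0, 0, 0]],
    [0.9, [0, 0, 0], [0, 0, 0]],
    [0.9, [0, 0, 0], [0, 0, 0]],
  ],
  newtons=20,
)

```text
time: 11.75
ee_pos: [0.5615, 0.0241, 0.0864]
tcp_rot: [-179.8, -0.3, -11.1]
wrist_force: [-0.9, 0.1, 0.2]
opening: 0.0287
```

```bash
python3 - <<'E'
from workcell import *;import cv2,numpy as np
o=get_obs();print(o["wrist_force"],o["torque"])
p=camera("scene");cv2.imwrite("pics/s7.png",cv2.resize(p["img"][160:260,240:340,::-1],None,fx=6,fy=6,interpolation=cv2.INTER_CUBIC))
E
```

```text
[-0.90035851  0.07142397  0.21323852] [-0.00958524 -0.04480662 -0.03025512]
```

View pics/s7.png

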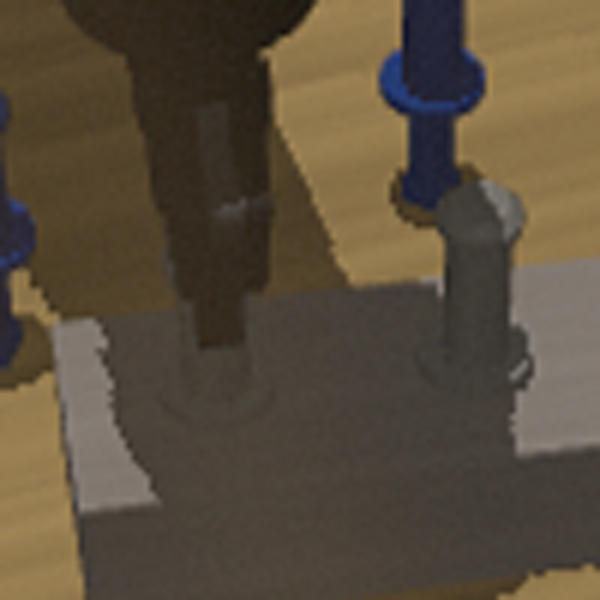

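Request:
play_rows(
  rows=[
    [1, [0, 0, 0], [0, 0, 0]],
    [1, [0, 0, 0], [0, 0, 0]],
    [1, [0, 0, 0], [0, 0, 0]],
  ],
  newtons=20,
)

```text
time: 12.1
ee_pos: [0.5614, 0.0241, 0.0864]
tcp_rot: [-179.8, -0.3, -11.1]
wrist_force: [-0.1, -0.4, -0.8]
opening: 0.0286
```

Request:
play_rows(
  rows=[
    [1, [0, 0, 0], [0, 0, 0]],
    [1, [0, 0, 0], [0, 0, 0]],
  ],
  newtons=40,
)

```text
time: 12.3
ee_pos: [0.5615, 0.0241, 0.0865]
tcp_rot: [-179.8, -0.3, -11.1]
wrist_force: [-0.2, -0.6, -0.4]
opening: 0.0277
```

Request:
play_rows(
  rows=[
    [1, [0, 0, -0.3], [0, 0, 0]],
    [1, [0, 0, -0.3], [0, 0, 0]],
    [1, [0, 0, -0.3], [0, 0, 0]],
    [1, [0, 0, 0], [0, 0, 0]],
  ],
  newtons=40,
)

```text
time: 12.7
ee_pos: [0.5607, 0.0241, 0.0951]
tcp_rot: [-179.8, -0.1, -11.1]
wrist_force: [-0.0, -0.7, -2.5]
opening: 0.028
```

```bash
python3 - <<'E'
from workcell import *;import cv2,numpy as np
o=get_obs();print(o["wrist_force"],o["torque"])
p=camera("scene");cv2.imwrite("pics/s8.png",cv2.resize(p["img"][160:260,240:340,::-1],None,fx=6,fy=6,interpolation=cv2.INTER_CUBIC))
E
```

```text
[-0.03740487 -0.74661721 -2.51061894] [-0.00271339  0.01727109 -0.05984475]
```

View pics/s8.png

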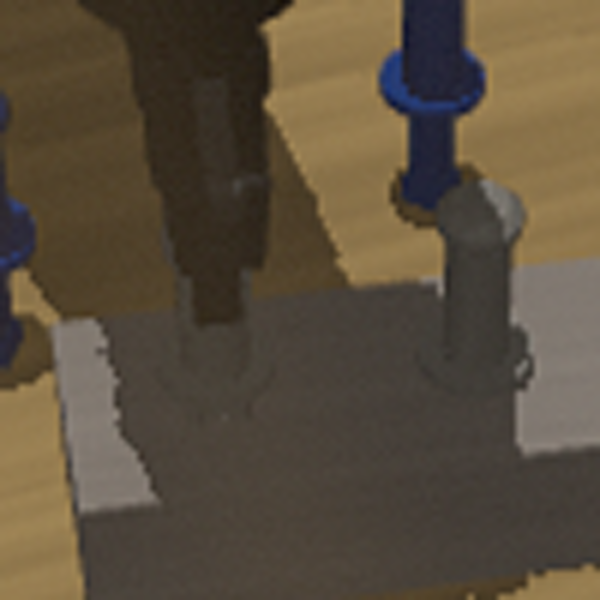

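Request:
play_rows(
  rows=[
    [1, [0, 0, -0.5], [0, 0, 0]],
    [1, [0, 0, -0.5], [0, 0, 0]],
    [1, [0, 0, -0.5], [0, 0, 0]],
    [1, [0, 0, -0.5], [0, 0, 0]],
    [1, [0, 0, -0.5], [0, 0, 0]],
    [1, [0, 0, -0.5], [0, 0, 0]],
  ],
)

```text
time: 13.35
ee_pos: [0.5605, 0.0239, 0.127]
tcp_rot: [-179.9, -0.1, -11.1]
wrist_force: [0.8, 0.1, -3.4]
opening: 0.028
```

```bash
python3 plan.py .561 .024 .20 -10.7 1
```

```text
t 13.35 pos [0.5605 0.0239 0.127 ] [-1.799e+02 -1.000e-01 -1.110e+01] F [ 0.8  0.1 -3.4] op 0.028
2 [[1.0, [0.03, -0.02, -3.65], [-0.1, -0.1, -0.2]], [1.0, [0.03, -0.01, -3.65], [-0.1, -0.1, -0.2]]]
```

Request:
play_rows(
  rows=[
    [1, [0, 0, -1], [0, 0, 0]],
    [1, [0, 0, -1.5], [0, 0, 0]],
    [1, [0, 0, -1.5], [0, 0, 0]],
    [1, [0, 0, -1.5], [0, 0, 0]],
    [1, [0, 0, -1], [0, 0, 0]],
    [1, [0, 0, -1], [0, 0, 0]],
    [1, [0, 0, 0], [0, 0, 0]],
  ],
)

```text
time: 14.05
ee_pos: [0.56, 0.0239, 0.2091]
tcp_rot: [-179.8, -0.2, -11.1]
wrist_force: [0.1, -0.2, -2.0]
opening: 0.0276
```

```bash
python3 plan.py .586 -.273 .20 -21.2 1;python3 - <<'E'
from workcell import *;import cv2,numpy as np
p=camera("scene");cv2.imwrite("pics/s9.png",cv2.resize(p["img"][120:260,210:350,::-1],None,fx=4.2,fy=4.2,interpolation=cv2.INTER_CUBIC))
E
```

```text
t 14.05 pos [0.56   0.0239 0.2091] [-179.8   -0.2  -11.1] F [ 0.1 -0.2 -2. ] op 0.0276
7 [[1.0, [1.18, 4.09, 0.12], [-0.0, -0.0, 1.4]], [1.0, [1.28, 4.06, 0.12], [-0.0, -0.0, 1.4]], [1.0, [1.39, 4.03, 0.12], [-0.0, -0.0, 1.4]], [1.0, [1.49, 3.99, 0.13], [-0.0, -0.0, 1.4]], [1.0, [1.59, 3.95, 0.13], [-0.0, -0.0, 1.4]], [1.0, [1.69, 3.91, 0.13], [-0.0, -0.0, 1.4]], [1.0, [1.78, 3.87, 0.13], [-0.0, -0.0, 1.4]]]
```

View pics/s9.png

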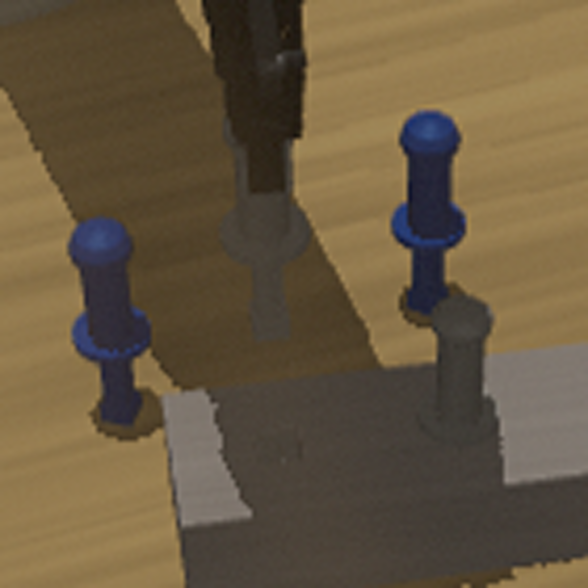

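Request:
play_rows(
  rows=[
    [1, [0.6, 2, 0], [0, 0, 1]],
    [1, [1, 3, 0], [0, 0, 1]],
    [1, [1, 3, 0], [0, 0, 1]],
    [1, [1, 3, 0], [0, 0, 1]],
    [1, [1.1, 3, 0], [0, 0, 1]],
    [1, [1.1, 3, 0], [0, 0, 1]],
    [1, [1.2, 3, 0], [0, 0, 1]],
    [1, [1.2, 3, 0], [0, 0, 1]],
    [1, [1, 2, 0], [0, 0, 1]],
    [1, [0.5, 1, 0], [0, 0, 1]],
  ],
)

```text
time: 15.1
ee_pos: [0.5826, -0.2608, 0.1976]
tcp_rot: [-179.9, 0.6, -21.2]
wrist_force: [-0.1, 0.2, -2.8]
opening: 0.0273
```

```bash
python3 plan.py .586 -.273 .20 -21.2 1
```

```text
t 15.1 pos [ 0.5826 -0.2608  0.1976] [-179.9    0.6  -21.2] F [-0.1  0.2 -2.8] op 0.0273
1 [[1.0, [0.75, 1.01, -0.26], [-0.1, 0.6, -0.0]]]
```

Request:
play_rows(
  rows=[
    [1, [0.4, 0.6, 0.1], [0, 0.6, 0]],
    [1, [0.3, 0.2, 0], [0, 0, 0]],
    [1, [0, 0, 0], [0, 0, 0]],
    [1, [0, 0, 0], [0, 0, 0]],
  ],
)

```text
time: 15.5
ee_pos: [0.5862, -0.2703, 0.1946]
tcp_rot: [-179.8, 0.2, -21.2]
wrist_force: [0.5, 0.3, -3.5]
opening: 0.028
```

```bash
python3 plan.py .586 -.273 .17 -21.2 1;python3 - <<'E'
from workcell import *;import cv2,numpy as np
from h import *
o=get_obs()
for n in("scene","top"):
    p=camera(n)
    L=spotter.trace(p,"stake_1");print(n,[(round(d["confidence"],2),np.argwhere(d["pixels"]).mean(0).round()) for d in L])
    c=proj(p,[[.5864,-.2735,.1]])[0].astype(int);x,y=np.clip(c-90,0,[460,300])
    print(x,y,proj(p,[[.5864,-.2735,.055],o["ee_pos"]]))
    cv2.imwrite(f"pics/{n}10.png",cv2.resize(p["img"][y:y+160,x:x+180,::-1],None,fx=4.4,fy=3.75*1,interpolation=cv2.INTER_CUBIC) if 0 else cv2.resize(p["img"][y:y+150,x:x+180,::-1],None,fx=4,fy=4,interpolation=cv2.INTER_CUBIC))
E
```

```text
t 15.5 pos [ 0.5862 -0.2703  0.1946] [-179.8    0.2  -21.2] F [ 0.5  0.3 -3.5] op 0.028
1 [[1.0, [0.09, 0.27, 2.46], [-0.2, 0.2, -0.0]]]
scene [(0.97, array([235., 106.])), (0.88, array([202., 362.])), (0.86, array([168., 312.])), (0.82, array([209., 319.])), (0.77, array([194., 235.]))]
24 175 [[121.17560793 281.01818898]
 [100.54540683 226.56556498]]
top [(0.91, array([286., 547.])), (0.88, array([244., 257.])), (0.79, array([339., 266.])), (0.78, array([262., 304.])), (0.71, array([345., 369.]))]
437 202 [[515.81922072 294.61903364]
 [553.29664544 285.38054867]]
```

View pics/scene10.png

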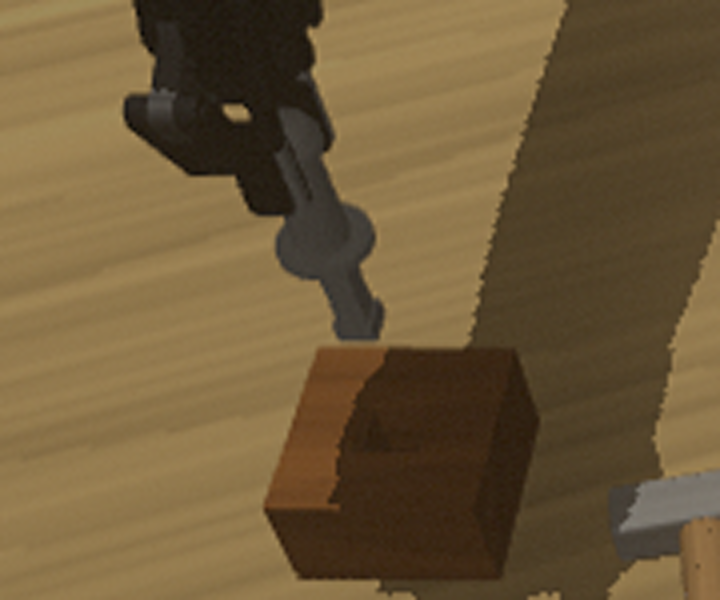

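View pics/top10.png

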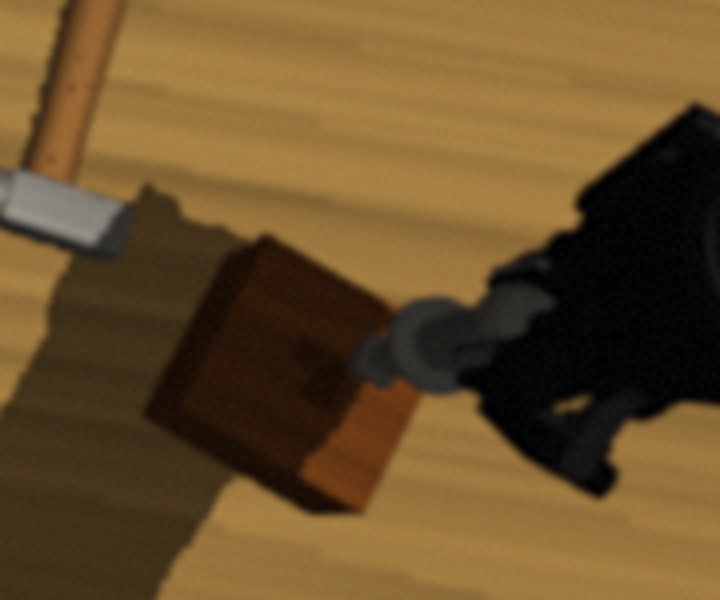

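```bash
cat > ov.py <<'E'
from workcell import *;import sys
from h import *
# overlay stake model: args: dx dy tiltx tilty (deg) name
a=[float(v) for v in sys.argv[1:5]];tag=sys.argv[5]
o=get_obs();tz=o["ee_pos"];yaw=np.radians(o["tcp_rot"][2])
G=np.array([tz[0],tz[1],tz[2]+.008])
Rt=Ro.from_euler('xy',a[2:4],degrees=True)*Ro.from_euler('z',yaw)
def sq(w,z):return [[i*w/2,j*w/2,z] for i,j in((-1,-1),(1,-1),(1,1),(-1,1))]
def ci(r,z):return [[r*np.cos(t),r*np.sin(t),z] for t in np.linspace(0,2*np.pi,24)]
parts=[sq(16,0)+sq(16,10),sq(12,10)+sq(12,53),ci(19,53)+ci(19,58),ci(11,58)+ci(11,108)]
for n in("scene","top"):
    p=camera(n);im=cv2.resize(p["img"][:,:,::-1],None,fx=4,fy=4,interpolation=cv2.INTER_CUBIC)
    for P in parts:
        X=(np.array(P)-[0,0,84.5])/1000
        X=Rt.apply(X)+G+[a[0]/1000,a[1]/1000,0]
        h=cv2.convexHull((proj(p,X)*4+1.5).astype(np.float32)).astype(int)
        cv2.polylines(im,[h],True,(0,255,0),1)
    # block & hole
    b=(.5864,-.2735,np.radians(68.8))
    for w in(.09,.024,.030):
        h=(proj(p,box(*b,w,w,.055)[1::2][[0,1,3,2]])*4+1.5).astype(int);cv2.polylines(im,[h],True,(0,255,255),1)
    c=(proj(p,[[.5864,-.2735,.1]])[0]*4).astype(int);x,y=np.clip(c-[330,300],0,[1760,1320])
    cv2.imwrite(f"pics/{tag}_{n}.png",im[y:y+600,x:x+720])
E
python3 ov.py 0 0 0 0 ov1
```

```text
(no output)
```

View pics/ov1_scene.png

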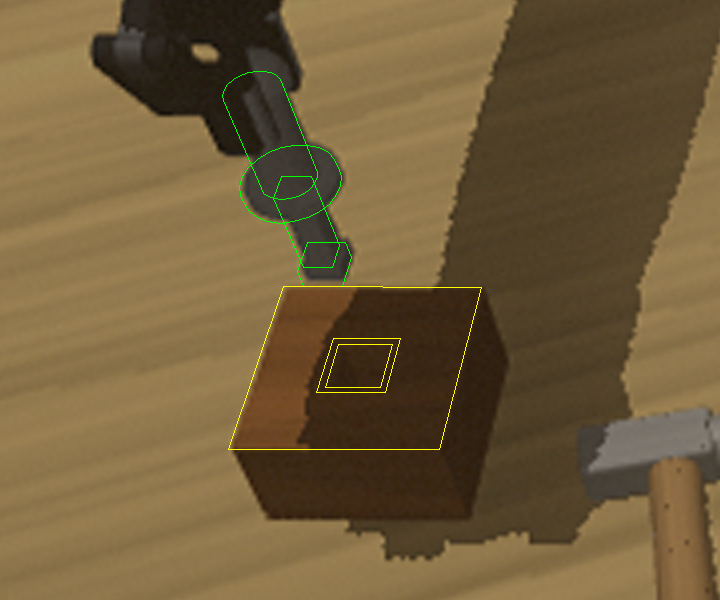

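View pics/ov1_top.png

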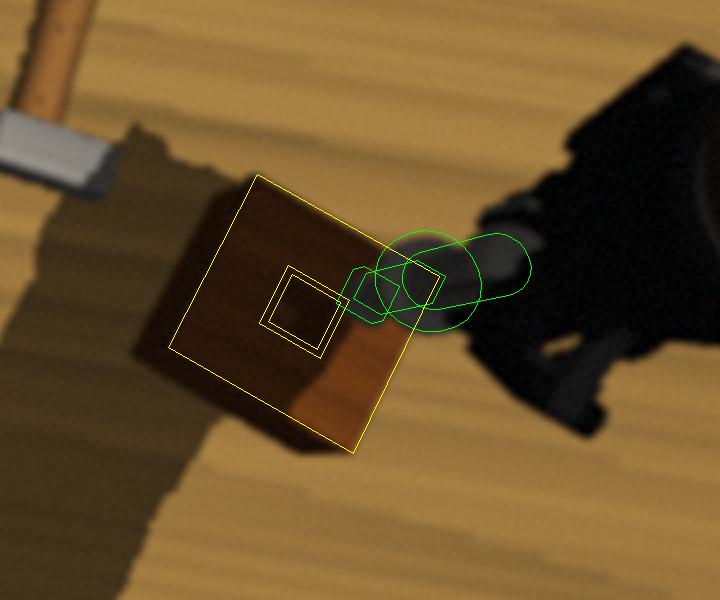

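Request:
play_rows(
  rows=[
    [1, [0.1, 0.3, 1], [0, 0, 0]],
    [1, [0, 0, 1.5], [0, 0, 0]],
    [1, [0, 0, 1.5], [0, 0, 0]],
    [1, [0, 0, 1], [0, 0, 0]],
    [1, [0, 0, 0], [0, 0, 0]],
    [1, [0, 0, 0], [0, 0, 0]],
  ],
)

```text
time: 16.4
ee_pos: [0.5857, -0.2743, 0.1408]
tcp_rot: [-179.8, 0.1, -21.3]
wrist_force: [-0.1, -0.7, -3.2]
opening: 0.0276
```

```bash
python3 plan.py .5864 -.2735 .087 -21.2 1; python3 ov.py 0 0 0 0 ov2
```

```text
t 16.4 pos [ 0.5857 -0.2743  0.1408] [-1.798e+02  1.000e-01 -2.130e+01] F [-0.1 -0.7 -3.2] op 0.0276
2 [[1.0, [0.03, -0.04, 2.69], [-0.1, 0.1, -0.0]], [1.0, [0.02, -0.05, 2.69], [-0.1, 0.1, -0.0]]]
```

View pics/ov2_scene.png

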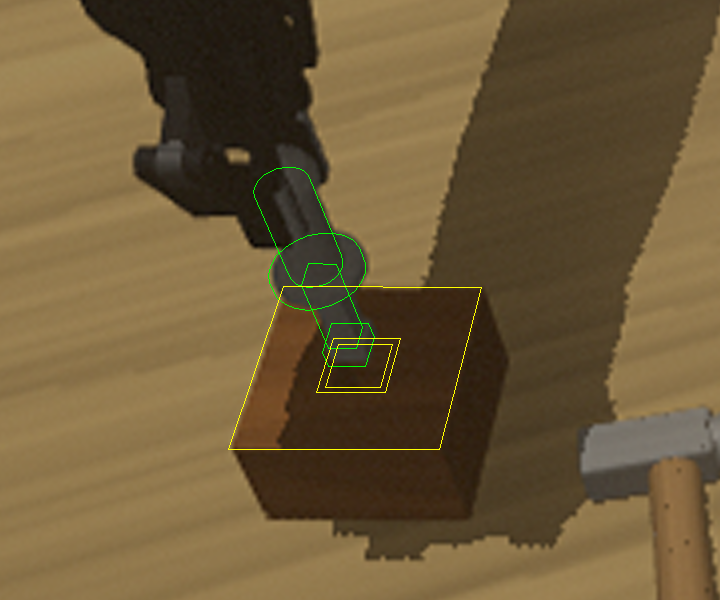

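View pics/ov2_top.png

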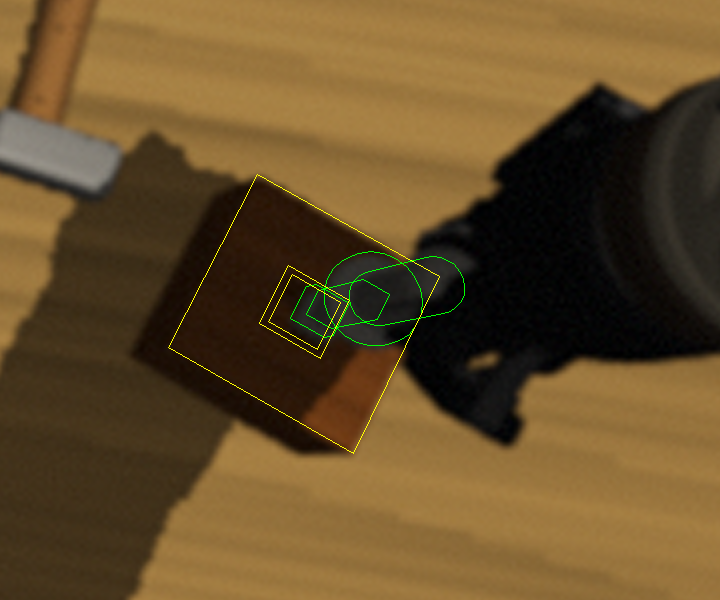

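Request:
play_rows(
  rows=[
    [1, [0, -0.1, 0.5], [0, 0, 0]],
    [1, [0, 0, 0.5], [0, 0, 0]],
    [1, [0, 0, 0.3], [0, 0, 0]],
  ],
)

```text
time: 16.8
ee_pos: [0.5872, -0.2737, 0.1293]
tcp_rot: [-179.8, -0.1, -21.2]
wrist_force: [0.5, 0.1, -3.4]
opening: 0.028
```

Request:
play_rows(
  rows=[
    [1, [0, 0, 0.5], [0, 0, 0]],
    [1, [0, 0, 0.5], [0, 0, 0]],
    [1, [0, 0, 0.3], [0, 0, 0]],
  ],
)

```text
time: 17.1
ee_pos: [0.5872, -0.2736, 0.1151]
tcp_rot: [-179.8, -0.1, -21.2]
wrist_force: [-0.7, -0.2, -3.7]
opening: 0.0275
```

Request:
play_rows(
  rows=[
    [1, [0, 0, 0.5], [0, 0, 0]],
    [1, [0, 0, 0.5], [0, 0, 0]],
    [1, [0, 0, 0.2], [0, 0, 0]],
    [1, [0, 0, 0], [0, 0, 0]],
  ],
)

```text
time: 17.5
ee_pos: [0.5869, -0.2734, 0.101]
tcp_rot: [-179.8, 0.0, -21.2]
wrist_force: [-0.0, -0.1, -2.6]
opening: 0.028
```

Foot is well into the hole without contact. Final 14 mm, slowly.

Request:
play_rows(
  rows=[
    [1, [0, 0, 0.4], [0, 0, 0]],
    [1, [0, 0, 0.4], [0, 0, 0]],
    [1, [0, 0, 0.2], [0, 0, 0]],
    [1, [0, 0, 0], [0, 0, 0]],
  ],
)

```text
time: 17.9
ee_pos: [0.587, -0.2735, 0.0905]
tcp_rot: [-179.8, -0.0, -21.2]
wrist_force: [-0.2, -0.6, -2.7]
opening: 0.0278
```

Request:
play_rows(
  rows=[
    [1, [0, 0, 0.1], [0, 0, 0]],
  ],
)

```text
time: 18.0
ee_pos: [0.5871, -0.2735, 0.0896]
tcp_rot: [-179.8, -0.0, -21.2]
wrist_force: [-0.1, -1.0, -2.5]
opening: 0.0278
```

Request:
play_rows(
  rows=[
    [1, [0, 0, 0.1], [0, 0, 0]],
  ],
)

```text
time: 18.1
ee_pos: [0.5871, -0.2735, 0.0886]
tcp_rot: [-179.8, -0.1, -21.2]
wrist_force: [0.3, -0.1, -3.1]
opening: 0.0275
```

Request:
play_rows(
  rows=[
    [1, [0, 0, 0.1], [0, 0, 0]],
  ],
)

```text
time: 18.2
ee_pos: [0.5871, -0.2735, 0.0876]
tcp_rot: [-179.8, -0.1, -21.2]
wrist_force: [-0.7, 0.4, -2.6]
opening: 0.0277
```

Request:
play_rows(
  rows=[
    [1, [0, 0, 0.1], [0, 0, 0]],
  ],
)

```text
time: 18.3
ee_pos: [0.5872, -0.2735, 0.0866]
tcp_rot: [-179.8, -0.1, -21.2]
wrist_force: [-0.2, 0.1, -3.3]
opening: 0.028
```

Request:
play_rows(
  rows=[
    [1, [0, 0, 0.05], [0, 0, 0]],
  ],
)

```text
time: 18.4
ee_pos: [0.5874, -0.2736, 0.0865]
tcp_rot: [-179.8, -0.1, -21.2]
wrist_force: [-0.2, 0.2, 1.3]
opening: 0.0279
```

Request:
play_rows(
  rows=[
    [1, [0, 0, 0.05], [0, 0, 0]],
  ],
)

```text
time: 18.5
ee_pos: [0.5875, -0.2737, 0.0865]
tcp_rot: [-179.9, -0.1, -21.2]
wrist_force: [-0.5, 0.6, 1.2]
opening: 0.0278
```

Request:
play_rows(
  rows=[
    [1, [0, 0, 0.05], [0, 0, 0]],
  ],
)

```text
time: 18.6
ee_pos: [0.5876, -0.2737, 0.0865]
tcp_rot: [-179.9, -0.2, -21.2]
wrist_force: [-1.7, 0.7, 2.5]
opening: 0.0279
```

Seated exactly at the predicted depth. Release and check.

Request:
play_rows(
  rows=[
    [0.6, [0, 0, 0], [0, 0, 0]],
    [0.4, [0, 0, 0], [0, 0, 0]],
    [0.2, [0, 0, 0], [0, 0, 0]],
    [0, [0, 0, 0], [0, 0, 0]],
    [0, [0, 0, 0], [0, 0, 0]],
    [0, [0, 0, 0], [0, 0, 0]],
  ],
)

```text
time: 19.2
ee_pos: [0.588, -0.2739, 0.0868]
tcp_rot: [-179.9, -0.2, -21.2]
wrist_force: [-0.6, -0.1, 0.4]
opening: 0.0854
```

Request:
play_rows(
  rows=[
    [0, [0, 0, -0.5], [0, 0, 0]],
    [0, [0, 0, -1.5], [0, 0, 0]],
    [0, [0, 0, -3], [0, 0, 0]],
    [0, [0, 0, -4], [0, 0, 0]],
    [0, [0, 0, -4], [0, 0, 0]],
    [0, [0, 3, -1], [0, 0, 0]],
    [0, [-1, 4, 0], [0, 0, 0]],
    [0, [-2, 4, 0], [0, 0, 0]],
    [0, [-3, 3, 0], [0, 0, 0]],
    [0, [-3, 3, 0], [0, 0, 0]],
    [0, [-2, 2, 0], [0, 0, 0]],
    [0, [0, 0, 0], [0, 0, 0]],
  ],
)

```text
time: 20.4
ee_pos: [0.4103, -0.4154, 0.2446]
tcp_rot: [179.9, -0.8, -21.0]
wrist_force: [0.5, -0.3, -0.3]
opening: 0.0856
```

```bash
python3 - <<'E'
from workcell import *;import cv2,numpy as np
for n in("scene","top"):
    p=camera(n);cv2.imwrite(f"pics/f_{n}.png",p["img"][:,:,::-1])
    if n=="scene": cv2.imwrite("pics/f_c.png",cv2.resize(p["img"][190:340,70:230,::-1],None,fx=4,fy=4,interpolation=cv2.INTER_CUBIC))
E
```

```text
(no output)
```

View pics/f_scene.png

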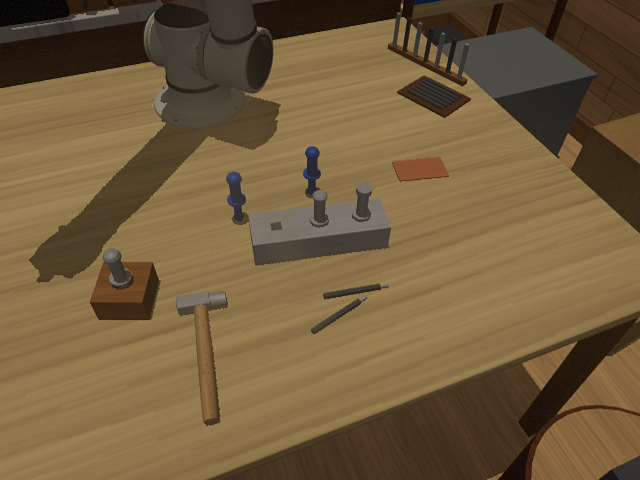

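View pics/f_top.png

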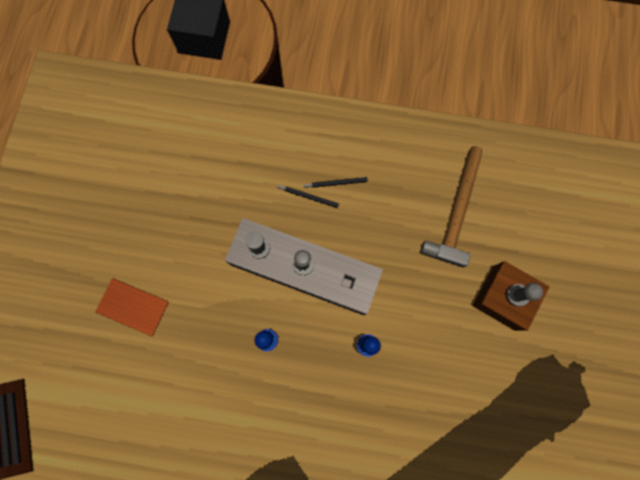

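View pics/f_c.png

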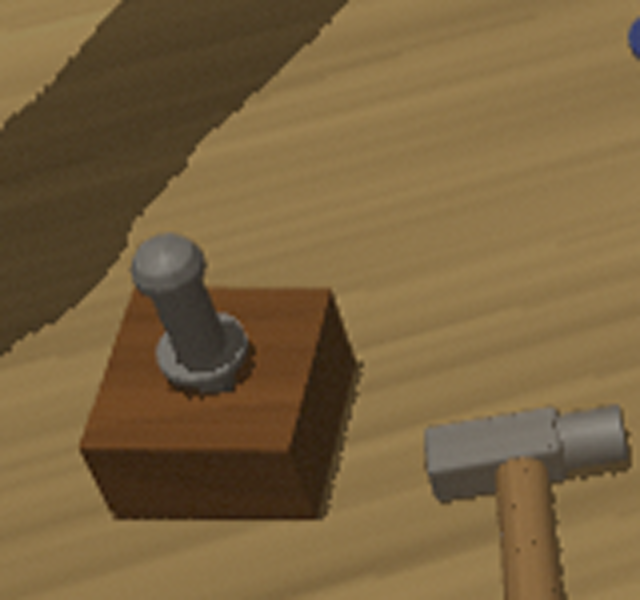

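The stake stands in the block at scene (117,268) with its collar just above the wood. The plate corners, the other two stakes and the bystanders sit at their original pixels.

```bash
python3 -c "
from workcell import *
print(job_done())"
```

```text
the job is handed in; nothing more can be done
None
```

I rocked the steel stake at about (0.561, 0.024). It swung roughly 13 mm beyond the jaw clearance with only 1–2 N of resistance, and it met the socket wall at about 4–5 N. That made it the loose one. I drew it straight out and lowered it foot first into the repair block, where it touched bottom at the expected depth. I then opened the gripper, backed away and handed the job in at about 20.5 s.

**Final pictures:** The stake stands upright in the block with its collar just above the wood. The plate, the other two stakes and the bystanders show no visible shift.

**Not checked:** I did not rock the other two stakes, because the first one had clear play; they were never touched.

**Disagreement:** The gripper reported an opening of about 28 mm on a post that should be 22 mm across. I did not find out why. The stake was held firmly and stayed upright, matching the model overlay to within about 1–2 mm.

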